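Check two rotor arms on the knife edge and sort out the lopsided one

TASK

Check the two rotor arms one at a time: set each with its middle across the knife edge of the balance stand, let go and see whether it stays level or dips, and put it away before you take up the next. The arm that stays level goes lengthwise down in the slot of the black holder, lying on the slot's floor with both ends sticking out alike; the one that dips goes flat in the grey tray. Set the arms down, never drop them, and leave the torch, wheel and solder reel where they are.

Things in the scene. Friction and masses are not known exactly. Their poses are not given: they have to be found in the camera images.
- rotor_arm_a: Aluminium rotor arm, 170 long, 24 wide, 22 high, 0.2 to 0.3 kg, rounded ends, a dark line scribed round its middle. Origin at the middle of its underside, x along its length. The two arms look alike: one is sound (weight at the middle), the other hides a weight, its balance point 12 to 17 from the middle; which place holds which differs each time, and so does the heavy end.
- rotor_arm_b: The second arm, same looks, size and axes as rotor_arm_a. The bench in front of the stand (x 0.42 to 0.49, y -0.12 to 0.10) is kept clear, for laying an arm down and taking it another way.
- balance_stand: Fixed steel stand, origin at the centre of its underside on the bench, x along the direction in which an arm lies on it. Base plate 210 (x) by 70 by 14 high. In the middle stands the blade, near each end a grey fork. Between the forks an arm can be held only within about 40 of its middle.
- knife_edge (a point): Centre of the flat crown of the stand's blade, 50 above the bench; axes as the stand's. The blade is 12 thick (x) and 24 long (y). A sound arm stays level when its middle is within 5 of this point in x; the other dips until its end rests in a fork (slope about 0.2 rad).
- fork (a point): Centre of the floor of the fork on the stand's +x side, 70 from the blade; the other is its mirror image. A fork is 16 long (x), its floor 35 above the bench catches the end that dips; its two cheeks, 40 apart and rising to 65 above the bench, keep an arm from swinging round.
- holder: Fixed black block, 80 long (x), 54 wide, 50 high, origin at the centre of its underside. A slot 34 wide, open at the top and both ends, runs along x; floor 10 above the bench, walls 10 thick and 40 above the floor. No room for fingers beside an arm in the slot: hold it by an end that sticks out (45 on either side).
- slot_floor (a point): Centre of the slot's floor; x along the slot.
- reject_tray: Fixed shallow grey tray, 220 long (x), 110 wide (y), 22 high, walls 4 thick, floor 10 above the bench; origin at the centre of its underside.
- torch: Bystander: short black torch, 33 across and 58 high, standing on the bench.
- caster_wheel: Bystander: black wheel, 62 across and 16 high, lying flat.
- solder_reel: Bystander: reel of solder, 64 by 60 by 44 high.
There are look-alikes about, which are no part of the job. Several things have the shape of the holder; the one meant has the colours described above.

How it is judged:
By the outcome, as a careful person would: the job done as asked, in the order asked, and still so for the second after the job is handed in, with the robot touching nothing.
It also fails if it takes over 72 s, if anything falls off the work surface, if the arm or the gripper's body presses on something with over 40 N, if the wrist force passes 120 N, or if a joint passes its speed limit or range.

ROBOT

A 7-joint arm with a two-finger parallel gripper is mounted at the origin on a cart in front of the work surface, level with it; the furniture and walls round the work are solid. World frame = base frame: x ahead of the robot, y to its left, z up, the work surface at z = 0. Lengths are in mm, angles in rad, forces in N, time in s.
With the tool pointing down it reaches from about 425 to 875 mm from the base axis. Payload 9.9 kg.
Tool frame: the origin (TCP) lies on the centre line of the jaws, within the pads' length; the fingertips stand 11 mm ahead of it and the grasp point (between the pads) lies 8 mm behind it; z points along the fingers, y is the line along which they close (so a half turn about z gives the same grasp; the last joint's range is limited). The gripper opens to 85 mm and grips with 20 to 120 N. Pads are 22 mm wide; open, the fingers measure 114 mm over their backs; the gripper's body (76 mm by 85 mm) begins 54 mm behind the grasp point. The pads swing forward as they close: fully open they stand 13 mm farther back than shut.
Start: joints at [-1.356, 0.576, 0.025, 1.437, -0.015, 1.129, -0.057], TCP at [198.695, 645.097, 242.289] pointing down, gripper open.
Joint ranges: [-2.76, 2.76], [-0.34, 2.15], [-1.52, 1.57], [0.19, 2.46], [-1.09, 4.23], [0.17, 1.99], [-2.82, 2.82]. Speed limits (rad/s): [2.22, 2.22, 3.01, 3.01, 3.14, 3.14, 3.14].

INTERFACE

Orientations are given as [roll, pitch, yaw] about the fixed x, y, z axes, in that order (R = Rz(yaw) Ry(pitch) Rx(roll)).
In Python, from station import manip gives the robot as it stands.
- The arm moves only by the tool move_arm, never from a script. Its argument "steps" is a list of rows, each a list of 7 numbers: the shift along the world's x, y, z in mm, then the turn, a rotation vector about the world's x, y, z in degrees, then the closure, from 0 (fully open) to 1 (shut). A call has 1 to 12 rows; each row shifts and turns the commanded pose from where the row before left it; what a row does not reach is not made up. A row lasts 1/12 s, in which the tool goes at most 41.7 mm and 7.16 degrees, less where a joint would pass 70% of its speed; a pose out of reach is approached as far as the arm can. A call is refused whole if a number of a shift passes 41.7 or a number of a turn 7.16, either way. A call with a gripper value outside its range is refused whole. The fingers move at their own pace and stop on an object; "squeeze" is the grip in N (left out, the last holds). Time passes only in rows, so rows that do not move let the fingers close. It gives the time, the measured TCP pose, the force, the opening and the grip force at its end, in the units of the state.
- manip.state(): the state, without advancing time (a new reading comes with each control period).
- manip.get_image(name): name is "scene" or "side" or "wrist"; returns a dict with "img" (384x512x3 uint8, blue, green, red), "z_map" (384x512 float32, mm along the optical axis (not along the pixel's ray), 0 where there is no reading), "fx", "fy", "cx", "cy" (pixels), "rvec" (rotation vector, rad) and "tvec" (3), from world to camera coordinates, as OpenCV has them. Camera axes: x right, y down, z forward; pixel columns grow to the right and rows downward; lengths in mm; the calibration is good to about 2 mm. A picture is of the moment at which its call begins.
- manip.hand_in(): hands the job in; it is judged then, once.
The state is a dict: "time_s": time; "q": joint angles; "joint_vel": joint speeds; "joint_efforts": joint torques, N m; "eef_pos": TCP position; "ee_rot": TCP orientation; "ft_force": force on the tool from outside, world axes, zero at the start; "ft_torque": the same for the moment, N m; "grip_width": opening from 0.0 (shut) to 1.0 (fully open); "grip_force": force on a finger pad.
Only numpy, scipy, OpenCV 4.12 (cv2) and the standard library are available. Lean on these libraries where they do the work, as an engineer would, in place of code of your own. Each camera call takes 0.05 s, during which the arm holds its last target. There are 200 camera calls.

## Working session

There is one attempt and no reset: what is moved stays moved. The work goes in short steps, Python scripts to look and compute and a tool call to move; the robot and the scene stay as the last step left them, time stands still between calls to the robot, and variables do not carry over. Pictures are saved under pics/ and viewed, at most 10 in all, crops included, and the job is handed in when it is done.

Besides the shell and the picture viewer there is one more tool, called after "Request:" as a command line: name --pt "numbers of a row" for each row, then --argument value for the rest. move_arm: Moves the arm, as the interface text tells. Its arguments: {"type":"object","properties":{"steps":{"type":"array","items":{"type":"array","items":{"type":"number"}}},"squeeze":{"type":"number"}},"required":["steps"]}

```bash
mkdir -p pics; cat > h.py <<'E'
import cv2,numpy as np
from station import manip
def grab(n,f=None):
    d=manip.get_image(n)
    if f: cv2.imwrite('pics/'+f,d['img'])
    np.savez('last_'+n+'.npz',**d)
    return d
def load(n): return dict(np.load('last_'+n+'.npz'))
def cloud(d):
    R=cv2.Rodrigues(d['rvec'])[0];t=np.array(d['tvec']).reshape(3)
    v,u=np.mgrid[:384,:512];z=d['z_map']
    P=np.stack([(u-d['cx'])/d['fx']*z,(v-d['cy'])/d['fy']*z,z],-1)
    W=(P-t)@R; W[z==0]=np.nan
    return W
def ray(d,u,v,h):
    R=cv2.Rodrigues(d['rvec'])[0];t=np.array(d['tvec']).reshape(3)
    c=-R.T@t; r=R.T@np.array([(u-d['cx'])/d['fx'],(v-d['cy'])/d['fy'],1])
    return c+r*(h-c[2])/r[2]
E
python3 - <<'E'
from h import *
a=grab('scene');b=grab('side')
cv2.imwrite('pics/s1.png',a['img']);cv2.imwrite('pics/s2.png',b['img'])
s=manip.state();print(s)
for d in(a,b):
    R=cv2.Rodrigues(d['rvec'])[0];print(-R.T@np.array(d['tvec']).reshape(3),R[2],d['fx'])
E
```

```text
{'time_s': 0.1, 'q': array([-1.35584459,  0.57647852,  0.02485719,  1.43781616, -0.01502994,
        1.12900994, -0.05651145]), 'joint_vel': array([ 0.00023924, -0.00117384, -0.00132886, -0.00111612,  0.00030234,
       -0.00150757, -0.00045435]), 'joint_efforts': array([ 5.92791504e-03, -7.67296028e+01,  2.25778788e+00, -2.86605012e+01,
        1.58831861e-02,  8.62222369e-03, -4.46953237e-06]), 'eef_pos': array([198.5448248 , 644.73094187, 241.51137181]), 'ee_rot': array([-3.14006627e+00,  5.73684021e-05,  2.84284104e+00]), 'ft_force': array([0.12601244, 0.20999676, 1.01907848]), 'ft_torque': array([0.01089462, 0.02356821, 0.04841518]), 'grip_force': 0.0, 'grip_width': 0.9966955382022497}
[  54.04062231 -483.96359172  828.27862966] [ 0.50902154  0.47136232 -0.72021846] 381.08827723958126
[457.24271467 874.00444502 706.44268338] [ 0.0897567  -0.79148745 -0.60455881] 410.79584241167515
```

View pics/s1.png

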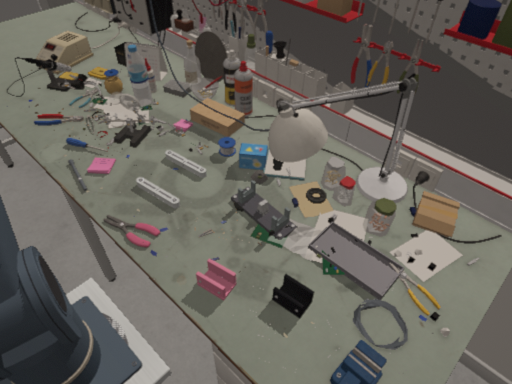

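View pics/s2.png

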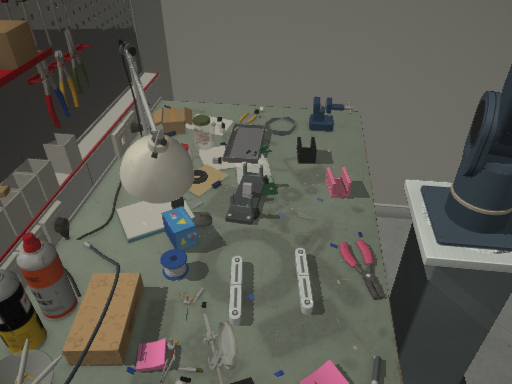

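Scene view: the arms are at (185,165) and (157,192), the stand at (262,212) and the tray at (356,258). Holder-shaped things are pink (216,280), black (293,295) and a blue vise at (360,365). The black one fits "black holder". I'll enlarge that area to confirm it and measure everything.

```bash
python3 - <<'E'
from h import *
a=load('scene');b=load('side')
im=cv2.resize(a['img'][185:325,190:410],None,fx=3.4,fy=3.4,interpolation=cv2.INTER_CUBIC);cv2.imwrite('pics/c1.png',im)
W={'scene':cloud(a),'side':cloud(b)}
def blob(name,d,roi,cond,zr):
    u0,u1,v0,v1=roi;w=W[name];hsv=cv2.cvtColor(d['img'],cv2.COLOR_BGR2HSV).astype(int)
    m=np.zeros((384,512),bool);m[v0:v1,u0:u1]=1
    m&=(w[...,2]>zr[0])&(w[...,2]<zr[1])&cond(hsv)
    m=m.astype(np.uint8);n,l,st,_=cv2.connectedComponentsWithStats(m)
    k=1+np.argmax(st[1:,4]);p=w[l==k]
    r=cv2.minAreaRect(p[:,:2].astype(np.float32))
    print(name,roi,'n',len(p),'z',np.percentile(p[:,2],[5,50,95]).round(),'rect',np.round(r[0]),np.round(r[1]),round(r[2],1))
any_=lambda h:h[...,2]>=0
light=lambda h:(h[...,2]>130)&(h[...,1]<50)
for n,d,r in(('scene',a,(160,210,145,182)),('scene',a,(130,183,174,212)),('side',b,(225,246,250,326)),('side',b,(290,318,240,320))):
    blob(n,d,r,any_,(14,40))
for n,d,r in(('scene',a,(225,300,175,245)),('side',b,(222,270,160,228))):
    blob(n,d,r,any_,(8,20)); blob(n,d,r,any_,(44,53)); blob(n,d,r,any_,(55,80))
for n,d,r in(('scene',a,(265,320,270,320)),('side',b,(290,325,130,170))):
    blob(n,d,r,any_,(42,60));blob(n,d,r,any_,(4,60));
for n,d,r in(('scene',a,(300,410,215,300)),('side',b,(215,275,118,168))):
    blob(n,d,r,any_,(5,30))
for n,d,r in(('scene',a,(190,245,255,300)),('side',b,(320,356,160,200))):
    blob(n,d,r,any_,(40,60))
for n in W:
    w=W[n].reshape(-1,3);m=(w[:,2]>70)&(w[:,0]>250)&(w[:,0]<1000)&(abs(w[:,1])<600)
    p=w[m];H={}
    for q in p:
        k=(int(q[0]//60*60),int(q[1]//60*60));H.setdefault(k,[]).append(q[2])
    print(n,{k:(int(min(v)),int(max(v))) for k,v in sorted(H.items()) if len(v)>15})
E
```

```text
scene (160, 210, 145, 182) n 312 z [16. 21. 24.] rect [575. 312.] [ 27. 170.] 7.7
scene (130, 183, 174, 212) n 374 z [16. 21. 24.] rect [435. 268.] [ 26. 169.] 8.2
side (225, 246, 250, 326) n 729 z [20. 22. 24.] rect [576. 316.] [ 24. 169.] 7.9
side (290, 318, 240, 320) n 703 z [19. 22. 24.] rect [436. 273.] [ 25. 170.] 8.1
scene (225, 300, 175, 245) n 733 z [10. 13. 17.] rect [597.  13.] [ 82. 171.] 1.3
scene (225, 300, 175, 245) n 40 z [46. 49. 52.] rect [598.  -9.] [15. 25.] 88.5
scene (225, 300, 175, 245) n 26 z [57. 62. 66.] rect [615. -80.] [15.  9.] 88.5
side (222, 270, 160, 228) n 948 z [ 9. 14. 17.] rect [597. -28.] [106. 267.] 4.0
side (222, 270, 160, 228) n 43 z [45. 49. 52.] rect [599.  -5.] [22. 18.] 8.1
side (222, 270, 160, 228) n 25 z [55. 63. 65.] rect [582.  68.] [ 8. 14.] 7.7
scene (265, 320, 270, 320) n 180 z [43. 49. 52.] rect [ 423. -247.] [12. 79.] 8.3
scene (265, 320, 270, 320) n 1050 z [ 8. 30. 51.] rect [ 446. -244.] [56. 80.] 6.4
side (290, 325, 130, 170) n 54 z [43. 49. 51.] rect [ 426. -241.] [11. 81.] 6.4
side (290, 325, 130, 170) n 363 z [ 7. 19. 50.] re
[... 1422 characters left out ...]
1, 185), (540, 420): (89, 96), (540, 480): (70, 187), (540, 540): (70, 184), (600, 420): (88, 94), (720, -300): (70, 99), (720, -240): (70, 89), (720, 0): (88, 206), (720, 60): (76, 244), (720, 120): (76, 180), (780, -300): (72, 99), (780, -240): (71, 89), (780, -180): (70, 74), (780, 0): (191, 274), (780, 60): (177, 255), (780, 120): (76, 233), (840, -120): (293, 320), (840, -60): (271, 306), (840, 0): (170, 279), (840, 60): (109, 208), (840, 120): (90, 182), (840, 360): (70, 166), (900, -240): (70, 353), (900, -180): (74, 366), (900, -120): (314, 334), (900, 360): (70, 205), (900, 420): (70, 184), (900, 480): (70, 180), (960, 60): (409, 423), (960, 120): (408, 423), (960, 180): (409, 423)}
```

View pics/c1.png

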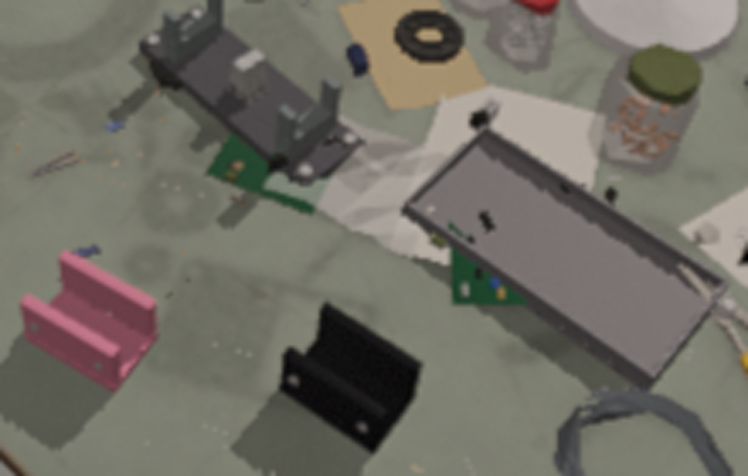

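The crop shows the black, open-ended slotted block at (350,380) and a pink twin at (90,320). Black is the one meant. Next I move to above the arms and measure more closely with the wrist camera.

Request:
move_arm --pt "25 -29.6 2 0 0 -5.4 0" --pt "25 -29.6 2 0 0 -5.4 0" --pt "25 -29.6 2 0 0 -5.4 0" --pt "25 -29.6 2 0 0 -5.4 0" --pt "25 -29.6 2 0 0 -5.4 0" --pt "25 -29.6 2 0 0 -5.4 0" --pt "25 -29.6 2 0 0 -5.4 0" --pt "25 -29.6 2 0 0 -5.4 0" --pt "25 -29.6 2 0 0 -5.4 0" --pt "25 -29.6 2 0 0 -5.4 0" --pt "25 -29.6 2 0 0 -5.4 0" --pt "25 -29.6 2 0 0 -5.4 0" --squeeze 80

```text
time_s: 1.1
eef_pos: [499.4, 288.3, 266.3]
ee_rot: [-3.141, 0.0, 1.707]
ft_force: [1.5, -0.2, 0.6]
grip_width: 1.002
grip_force: 0.0
```

```bash
python3 - <<'E'
from h import *
d=grab('wrist','w1.png');s=manip.state();print(s['time_s'],s['eef_pos'],s['ee_rot'],s['q'])
R=cv2.Rodrigues(d['rvec'])[0];print(-R.T@np.array(d['tvec']).reshape(3),R[2])
def comps(n,d,box,zr,mn=60):
    w=cloud(d);x0,x1,y0,y1=box
    m=((w[...,2]>zr[0])&(w[...,2]<zr[1])&(w[...,0]>x0)&(w[...,0]<x1)&(w[...,1]>y0)&(w[...,1]<y1)).astype(np.uint8)
    k,l,st,_=cv2.connectedComponentsWithStats(m)
    for i in range(1,k):
        if st[i,4]<mn: continue
        p=w[l==i];r=cv2.minAreaRect(p[:,:2].astype(np.float32));print(n,zr,st[i,4],'z',p[:,2].mean().round(1),np.round(r[0],1),np.round(r[1],1),round(r[2],1))
comps('wrist',d,(350,680,130,450),(16,30),300)
for n in('scene','side'):
    e=load(n)
    comps(n,e,(520,760,-420,-140),(15,26),60)
    comps(n,e,(540,660,-120,110),(53,68),12)
    comps(n,e,(540,660,-40,40),(46,53),12)
    comps(n,e,(380,500,-300,-180),(46,53),12)
E
```

```text
1.15 [504.98459757 280.142149   267.15048719] [3.13800693 0.00447468 1.69117323] [-0.84795805  0.43054877  0.38716391  1.67699018 -0.17462692  1.06725893
 -0.28806922]
[487.79570835 371.66690886 397.14955153] [ 0.04425164 -0.32234937 -0.94558589]
wrist (16, 30) 2500 z 21.3 [575.5 314.8] [ 24.6 168. ] 8.1
wrist (16, 30) 2345 z 21.3 [435.  272.1] [ 24.3 169.2] 8.3
scene (15, 26) 612 z 20.1 [ 659.8 -278.7] [234.4 139.5] 89.7
scene (53, 68) 24 z 61.4 [626.1  58.9] [14.5  7.3] 87.7
scene (53, 68) 25 z 60.8 [578.2  63.8] [16.7  8.8] 81.5
scene (53, 68) 29 z 61.0 [615.1 -79.6] [14.8  9. ] 88.5
scene (53, 68) 30 z 61.4 [567.2 -76. ] [15.2  7.4] 80.8
scene (46, 53) 38 z 49.3 [597.7  -8.3] [14.6 25.3] 88.5
scene (46, 53) 140 z 49.3 [ 467.7 -242.4] [11.6 79.1] 5.9
scene (46, 53) 146 z 49.4 [ 424.1 -246.6] [11. 79.] 5.6
side (15, 26) 258 z 19.8 [ 650.8 -282.5] [112.8 228.8] 0.6
side (53, 68) 23 z 60.9 [617.1 -76.6] [ 8.4 19.6] 7.7
side (53, 68) 22 z 60.9 [570.4 -70.8] [16.8  8.1] 83.6
side (53, 68) 26 z 61.0 [628.9  64. ] [15.5  7.9] 80.6
side (53, 68) 26 z 61.6 [581.9  68.4] [ 7.6 14.4] 7.7
side (46, 53) 35 z 49.6 [599.5  -4.8] [21.6 18.3] 8.1
side (46, 53) 42 z 49.4 [ 469.1 -236.9] [ 9.3 79.1] 3.3
side (46, 53) 44 z 49.0 [ 426.4 -241.8] [10.6 80.3] 6.4
```

View pics/w1.png

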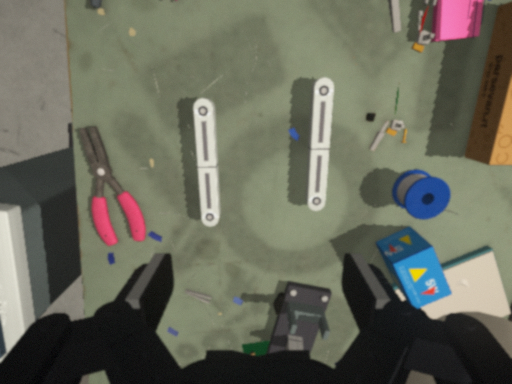

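Wrist view: the near arm is at (206,162) and the far one at (320,145), both at about 98° with tops at 21 mm. The stand axis runs at about 85.4° and the holder at about 96°. I'll take the near arm first.

Request:
move_arm --pt "-10.6 -3.1 -30 0 0 0 0" --pt "-10.6 -3.1 -30 0 0 0 0" --pt "-10.6 -3.1 -30 0 0 0 0" --pt "-10.6 -3.1 -30 0 0 0 0" --pt "-10.5 -3.0 -30 0 0 0 0" --pt "-10.5 -3.0 -30 0 0 0 0" --pt "0 0 -20 0 0 0 0" --pt "0 0 0 0 0 0 0" --pt "0 0 0 0 0 0 0"

```text
time_s: 1.9
eef_pos: [435.0, 271.3, 65.8]
ee_rot: [-3.14, 0.001, 1.712]
ft_force: [1.4, -0.2, 0.9]
grip_width: 1.0
grip_force: 0.0
```

```bash
python3 - <<'E'
from h import *
s=manip.state();print(s['time_s'],s['eef_pos'],s['ee_rot'],s['q'])
E
```

```text
1.9 [434.96992715 271.29654666  65.83851447] [-3.13980190e+00  1.03508250e-03  1.71198571e+00] [-0.82158798  0.59845693  0.25817787  2.06226304 -0.29487049  0.51729581
 -0.20719101]
```

Request:
move_arm --pt "0 0 -18 0 0 0 0" --pt "0 0 -18 0 0 0 0" --pt "0 0 -12 0 0 0 0" --pt "0 0 -6 0 0 0 0" --pt "0 0 0 0 0 0 0.8" --pt "0 0 0 0 0 0 1" --pt "0 0 0 0 0 0 1" --pt "0 0 0 0 0 0 1" --pt "0 0 0 0 0 0 1" --pt "0 0 0 0 0 0 1" --pt "0 0 0 0 0 0 1" --pt "0 0 0 0 0 0 1"

```text
time_s: 2.9
eef_pos: [435.6, 271.8, 13.3]
ee_rot: [3.141, -0.001, 1.712]
ft_force: [-0.9, 0.6, 9.1]
grip_width: 0.263
grip_force: 78.9
```

Request:
move_arm --pt "0 0 20 0 0 0 1" --pt "0 0 40 0 0 0 1" --pt "0 0 40 0 0 0 1" --pt "18 -30 5 0 0 -1.6 1" --pt "18 -30 0 0 0 -1.6 1" --pt "18 -30 0 0 0 -1.6 1" --pt "18 -30 0 0 0 -1.6 1" --pt "18 -30 0 0 0 -1.6 1" --pt "18 -30 0 0 0 -1.6 1" --pt "18 -30 0 0 0 -1.6 1" --pt "18 -30 0 0 0 -1.5 1" --pt "10 -20 0 0 0 0 1"

```text
time_s: 3.9
eef_pos: [590.7, 7.7, 117.6]
ee_rot: [3.14, 0.002, 1.486]
ft_force: [0.4, 0.2, -2.7]
grip_width: 0.257
grip_force: 79.4
```

Request:
move_arm --pt "8.8 -17.5 0 0 0 0 1" --pt "0 0 0 0 0 0 1" --pt "0 0 0 0 0 0 1" --pt "0 0 0 0 0 0 1"

```text
time_s: 4.23
eef_pos: [597.5, -5.3, 117.1]
ee_rot: [-3.14, -0.001, 1.49]
ft_force: [-0.6, 0.7, -2.6]
grip_width: 0.261
grip_force: 79.4
```

```bash
cat >> h.py <<'E'
def comps(n,d,box,zr,mn=60):
    w=cloud(d);x0,x1,y0,y1=box
    m=((w[...,2]>zr[0])&(w[...,2]<zr[1])&(w[...,0]>x0)&(w[...,0]<x1)&(w[...,1]>y0)&(w[...,1]<y1)).astype(np.uint8)
    k,l,st,_=cv2.connectedComponentsWithStats(m)
    for i in range(1,k):
        if st[i,4]<mn: continue
        p=w[l==i];r=cv2.minAreaRect(p[:,:2].astype(np.float32));print(n,zr,st[i,4],'z',p[:,2].mean().round(1),np.round(r[0],1),np.round(r[1],1),round(r[2],1))
E
python3 - <<'E'
from h import *
a=grab('scene');b=grab('side')
big=[cv2.resize(a['img'][150:250,215:315],(400,400)),cv2.resize(b['img'][130:230,195:295],(400,400))]
cv2.imwrite('pics/h1.png',np.hstack(big))
s=manip.state();print(s['time_s'],s['eef_pos'],s['ee_rot'],s['ft_force'],s['ft_torque'],s['grip_width'])
for n,d in(('scene',a),('side',b)):
    comps(n,d,(540,660,-120,110),(53,68),10); comps(n,d,(540,660,-120,110),(110,130),20)
E
```

```text
4.3333 [597.55469544  -4.63593354 117.17430045] [-3.14076933e+00 -6.29040908e-04  1.49176948e+00] [-0.56365038 -0.49344948 -2.730178  ] [0.02865484 0.04239951 0.00505928] 0.25752450271792493
scene (53, 68) 27 z 60.1 [578.5  62.5] [16.8  9.4] 82.9
scene (53, 68) 29 z 61.2 [615.4 -79.6] [ 8.7 16.5] 0.4
scene (53, 68) 30 z 61.0 [567.7 -75.7] [15.   8.8] 80.6
scene (110, 130) 360 z 122.5 [594.8 -44.8] [94.4 51.9] 88.4
side (53, 68) 21 z 60.9 [570.1 -71.9] [16.6  8.5] 84.9
side (53, 68) 26 z 61.4 [628.9  63.2] [19.7  7.9] 85.8
side (53, 68) 25 z 62.5 [581.6  70.5] [ 7.7 15.9] 7.7
side (110, 130) 381 z 123.5 [601.4   8.8] [143.6  48.5] 75.6
```

View pics/h1.png

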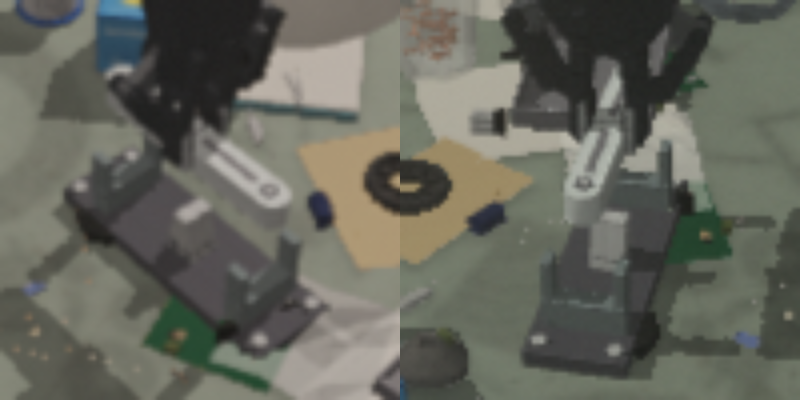

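The arm hovers aligned over the stand, with both its ends symmetric about the blade to about 1 mm. Lowering it now.

Request:
move_arm --pt "0.3 -1 -20 0 0 0 1" --pt "0 0 -16 0 0 0 1" --pt "0 0 -8 0 0 0 1" --pt "0 0 -4 0 0 0 1" --pt "0 0 -2 0 0 0 1" --pt "0 0 -2 0 0 0 1" --pt "0 0 0 0 0 0 1" --pt "0 0 0 0 0 0 1"

```text
time_s: 5.0
eef_pos: [598.7, -7.0, 65.9]
ee_rot: [3.141, -0.0, 1.49]
ft_force: [0.1, 0.4, -2.8]
grip_width: 0.262
grip_force: 79.5
```

Request:
move_arm --pt "-0.3 0.5 -1 0 0 0 1" --pt "0 0 -1 0 0 0 1" --pt "0 0 0 0 0 0 1" --pt "0 0 0 0 0 0 1"

```text
time_s: 5.33
eef_pos: [598.1, -6.5, 63.4]
ee_rot: [3.142, -0.0, 1.49]
ft_force: [-0.0, 0.2, -2.3]
grip_width: 0.259
grip_force: 79.5
```

Request:
move_arm --pt "0 0 -0.8 0 0 0 1" --pt "0 0 0 0 0 0 1" --pt "0 0 0 0 0 0 1"

```text
time_s: 5.58
eef_pos: [598.1, -6.5, 63.3]
ee_rot: [3.141, -0.0, 1.49]
ft_force: [-1.9, 0.5, 7.1]
grip_width: 0.266
grip_force: 80.8
```

Contact. Release gently, rise and look.

Request:
move_arm --pt "0 0 0 0 0 0 0.6" --pt "0 0 0 0 0 0 0.5" --pt "0 0 0 0 0 0 0.4" --pt "0 0 0 0 0 0 0.4" --pt "0 0 0 0 0 0 0.4" --pt "0 0 15 0 0 0 0.3" --pt "0 0 25 0 0 0 0" --pt "0 0 30 0 0 0 0" --pt "0 0 0 0 0 0 0" --pt "0 0 0 0 0 0 0"

```text
time_s: 6.42
eef_pos: [599.2, -6.6, 134.1]
ee_rot: [3.138, -0.0, 1.49]
ft_force: [-0.2, 0.8, -0.5]
grip_width: 0.997
grip_force: 0.0
```

```bash
cat >> h.py <<'E'
def armtilt(ds,zr=(35,90),box=(570,630,-110,95)):
    for n,d in ds:
        w=cloud(d);hsv=cv2.cvtColor(d['img'],cv2.COLOR_BGR2HSV)
        m=(w[...,2]>zr[0])&(w[...,2]<zr[1])&(hsv[...,2]>120)&(hsv[...,1]<45)&(w[...,0]>box[0])&(w[...,0]<box[1])&(w[...,1]>box[2])&(w[...,1]<box[3])
        m=m.astype(np.uint8);k,l,st,_=cv2.connectedComponentsWithStats(m)
        if k<2: print(n,'none');continue
        p=w[l==1+np.argmax(st[1:,4])];r=cv2.minAreaRect(p[:,:2].astype(np.float32))
        c=np.linalg.lstsq(np.c_[p[:,1]-p[:,1].mean(),np.ones(len(p))],p[:,2],rcond=None)[0]
        lo,hi=p[p[:,1]<np.percentile(p[:,1],10)],p[p[:,1]>np.percentile(p[:,1],90)]
        print(n,len(p),np.round(r[0],1),np.round(r[1],1),round(r[2],1),'slope dz/dy',c.round(3),'y',p[:,1].min().round(1),p[:,1].max().round(1),'z lo,hi',np.percentile(lo[:,2],90).round(1),np.percentile(hi[:,2],90).round(1))
E
python3 - <<'E'
from h import *
ds=[(n,grab(n)) for n in('scene','side','wrist')]
cv2.imwrite('pics/b1.png',np.hstack([cv2.resize(ds[1][1]['img'][130:230,195:295],(400,400)),cv2.resize(ds[2][1]['img'],(400,300))[:300].copy() if 0 else cv2.copyMakeBorder(cv2.resize(ds[2][1]['img'],(400,300)),0,100,0,0,cv2.BORDER_CONSTANT)]))
armtilt(ds)
s=manip.state();print(s['time_s'],s['eef_pos'])
E
```

```text
scene 338 [599.2  -9.5] [168.8  33.4] 88.1 slope dz/dy [-1.00e-03  7.15e+01] y -93.6 74.7 z lo,hi 73.5 73.1
side 290 [599.1  -5.3] [173.1  24.5] 85.6 slope dz/dy [-1.2000e-02  7.1372e+01] y -91.5 80.9 z lo,hi 73.0 73.0
wrist 7245 [597.9  -6.4] [169.7  28.7] 85.6 slope dz/dy [ 0.    71.293] y -90.8 78.3 z lo,hi 72.4 72.2
6.5667 [597.52627485  -6.33737725 131.65362968]
```

View pics/b1.png

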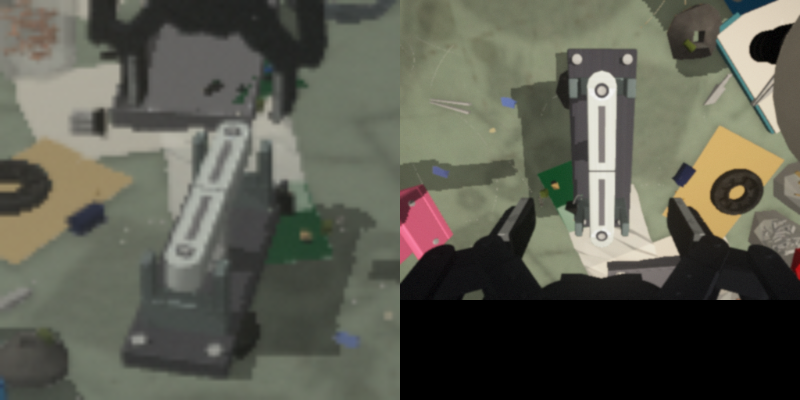

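Level in all three views (slope about 0, middle of the picture shows it centred on the blade), so the first arm is sound. I'll pick it up again, lay it in the clear area and regrip it by its end.

Request:
move_arm --pt "0 0 -30 0 0 0 0" --pt "0 0 -25 0 0 0 0" --pt "0 0 -10 0 0 0 0.3" --pt "0 0 -4 0 0 0 0.5" --pt "0 0 0 0 0 0 0.8" --pt "0 0 0 0 0 0 1" --pt "0 0 0 0 0 0 1" --pt "0 0 0 0 0 0 1" --pt "0 0 0 0 0 0 1" --pt "0 0 0 0 0 0 1" --squeeze 90

```text
time_s: 7.4
eef_pos: [598.9, -6.7, 64.9]
ee_rot: [3.139, -0.0, 1.49]
ft_force: [0.1, 0.1, 7.3]
grip_width: 0.258
grip_force: 89.1
```

Request:
move_arm --pt "0 0 15 0 0 0 1" --pt "0 0 35 0 0 0 1" --pt "-30 -1 0 0 0 2.5 1" --pt "-36 -1 0 0 0 3 1" --pt "-36 -1 0 0 0 3 1" --pt "-30 -0.5 -20 0 0 2 1" --pt "-11 0 -30 0 0 0 1" --pt "0 0 -25 0 0 0 1" --pt "0 0 -12 0 0 0 1" --pt "0 0 -5 0 0 0 1" --pt "0 0 -4 0 0 0 1" --pt "0 0 0 0 0 0 1"

```text
time_s: 8.4
eef_pos: [455.4, -10.1, 17.5]
ee_rot: [3.141, 0.0, 1.673]
ft_force: [0.1, 0.8, -2.9]
grip_width: 0.256
grip_force: 88.9
```

Request:
move_arm --pt "0 0 -1 0 0 0 1" --pt "0 0 -1.5 0 0 0 1" --pt "0 0 0 0 0 0 1" --pt "0 0 0 0 0 0 1"

```text
time_s: 8.73
eef_pos: [455.4, -10.0, 15.4]
ee_rot: [3.141, 0.0, 1.673]
ft_force: [0.1, 0.4, -2.5]
grip_width: 0.258
grip_force: 88.9
```

Request:
move_arm --pt "0 0 -0.8 0 0 0 1" --pt "0 0 -0.4 0 0 0 1" --pt "0 0 0 0 0 0 1" --pt "0 0 0 0 0 0 0.6" --pt "0 0 0 0 0 0 0.4" --pt "0 0 0 0 0 0 0.3" --pt "0 0 0 0 0 0 0.2" --pt "0 0 25 0 0 0 0" --pt "0 0 25 0 0 0 0" --pt "-3.2 31 0 0 0 0 0" --pt "-3.2 31 0 0 0 0 0" --pt "0 0 0 0 0 0 0"

```text
time_s: 9.73
eef_pos: [448.3, 57.9, 63.9]
ee_rot: [3.141, -0.003, 1.68]
ft_force: [-0.1, -0.2, 0.0]
grip_width: 1.001
grip_force: 0.0
```

Request:
move_arm --pt "0 0 0 0 0 0 0" --pt "0 0 0 0 0 0 0"

```text
time_s: 9.9
eef_pos: [448.6, 51.7, 63.7]
ee_rot: [-3.141, 0.0, 1.674]
ft_force: [-0.2, -0.4, 0.9]
grip_width: 1.004
grip_force: 0.0
```

```bash
python3 - <<'E'
from h import *
ds=[(n,grab(n)) for n in('scene','side','wrist')]
armtilt(ds,(14,40),(410,500,-130,100))
w=ds[2][1]; comps('wrist',w,(540,760,-420,-140),(14,26),100)
comps('wrist',w,(380,500,-320,-150),(44,54),30)
s=manip.state();print(s['time_s'],s['eef_pos'],s['ee_rot'])
E
```

```text
scene 465 [454.3 -12.4] [ 26.1 167.6] 6.4 slope dz/dy [ 0.    21.593] y -95.4 71.4 z lo,hi 24.0 23.9
side 271 [456.9  -7.5] [ 23.6 167.8] 5.9 slope dz/dy [-1.0000e-03  2.1605e+01] y -90.4 76.3 z lo,hi 22.9 23.4
wrist 5079 [453.1  11.5] [ 24.1 128.3] 6.0 slope dz/dy [-3.0000e-03  2.1305e+01] y -52.3 75.3 z lo,hi 22.1 22.1
10.05 [448.71668694  50.78804708  63.68961813] [-3.14132439e+00  5.07614011e-04  1.67148872e+00]
```

Request:
move_arm --pt "0 0 -22 0 0 0 0" --pt "0 0 -16 0 0 0 0" --pt "0 0 -8 0 0 0 0.2" --pt "0 0 -3 0 0 0 0.5" --pt "0 0 0 0 0 0 0.8" --pt "0 0 0 0 0 0 1" --pt "0 0 0 0 0 0 1" --pt "0 0 0 0 0 0 1" --pt "0 0 0 0 0 0 1" --pt "0 0 0 0 0 0 1" --squeeze 110

```text
time_s: 10.88
eef_pos: [449.0, 51.9, 15.8]
ee_rot: [3.14, -0.0, 1.673]
ft_force: [0.0, -0.5, 7.9]
grip_width: 0.251
grip_force: 108.4
```

Request:
move_arm --pt "0 0 15 0 0 0 1" --pt "0 0 35 0 0 0 1" --pt "0 0 25 0 0 0 1" --pt "-1 -30 0 0 0 0 1" --pt "-1.3 -34 0 0 0 0 1" --pt "-1.3 -36 0 0 0 0 1" --pt "-1.3 -36 0 0 0 0 1" --pt "-1.3 -36 0 0 0 0 1" --pt "-1.3 -34 0 0 0 0 1" --pt "-1.3 -26 0 0 0 0 1" --pt "0 0 0 0 0 0 1" --pt "0 0 0 0 0 0 1"

```text
time_s: 11.88
eef_pos: [439.4, -181.6, 90.2]
ee_rot: [3.141, 0.001, 1.67]
ft_force: [0.0, 1.1, -2.2]
grip_width: 0.25
grip_force: 108.7
```

Request:
move_arm --pt "0 0 0 0 0 0 1" --pt "0 0 0 0 0 0 1" --pt "0 0 0 0 0 0 1"

```text
time_s: 12.13
eef_pos: [440.0, -178.6, 89.9]
ee_rot: [-3.141, -0.001, 1.676]
ft_force: [0.5, 0.2, -2.9]
grip_width: 0.254
grip_force: 108.7
```

```bash
python3 - <<'E'
from h import *
ds=[(n,grab(n)) for n in('scene','side','wrist')]
armtilt(ds,(80,130),(410,500,-340,-160))
for n,d in ds: comps(n,d,(390,500,-320,-170),(44,54),15)
cv2.imwrite('pics/k1.png',np.hstack([cv2.resize(ds[0][1]['img'][230:330,240:340],(400,400)),cv2.resize(ds[1][1]['img'][90:190,260:360],(400,400))]))
s=manip.state();print(s['time_s'],s['eef_pos'],s['ee_rot'])
E
```

```text
scene 624 [ 447.3 -254.2] [ 29.4 144.5] 3.6 slope dz/dy [2.0000e-03 9.5176e+01] y -326.2 -181.7 z lo,hi 97.2 97.5
side 45 [ 442.8 -234.6] [14.1 84.3] 6.4 slope dz/dy [1.1000e-02 9.5086e+01] y -277.3 -193.3 z lo,hi 96.0 95.2
wrist 4329 [ 441.9 -195.3] [23.9 72.3] 5.7 slope dz/dy [ 0.   95.19] y -230.9 -160.0 z lo,hi 95.6 96.0
scene (44, 54) 166 z 48.9 [ 424.  -247.1] [11.4 79. ] 5.3
side (44, 54) 49 z 48.9 [ 469.7 -235.5] [10.2 83.9] 6.3
side (44, 54) 16 z 48.8 [ 423.6 -217.8] [ 8.9 29.1] 6.9
wrist (44, 54) 230 z 48.8 [ 429.5 -263.1] [ 5.3 32.6] 6.5
wrist (44, 54) 211 z 48.8 [ 468.4 -259. ] [ 5.1 33.3] 7.1
12.2833 [ 440.06146953 -179.16499216   89.82071783] [-3.14152855e+00 -2.06447755e-04  1.67497861e+00]
```

View pics/k1.png

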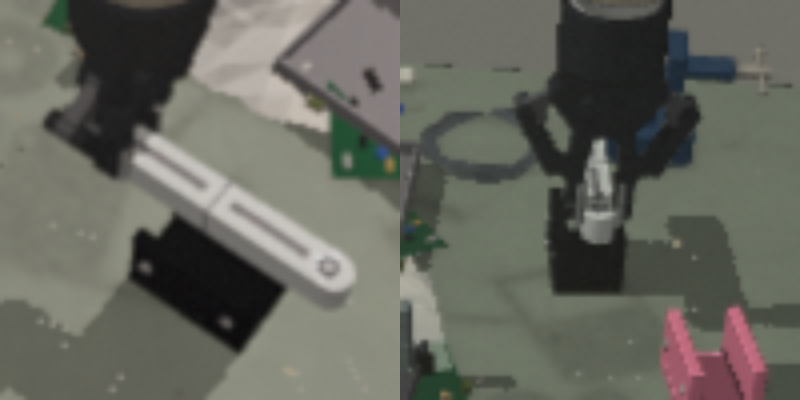

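Hover over the black holder: the arm is in line with the slot and about 1.5 mm off lengthwise. Correcting that while lowering.

Request:
move_arm --pt "0.2 -1.5 -12 0 0 0 1" --pt "0 0 -15 0 0 0 1" --pt "0 0 -14 0 0 0 1" --pt "0 0 -10 0 0 0 1" --pt "0 0 -6 0 0 0 1" --pt "0 0 -3 0 0 0 1" --pt "0 0 -1 0 0 0 1" --pt "0 0 0 0 0 0 1" --pt "0 0 0 0 0 0 1"

```text
time_s: 13.03
eef_pos: [440.4, -181.6, 29.2]
ee_rot: [3.141, 0.0, 1.674]
ft_force: [0.2, 0.6, -2.9]
grip_width: 0.252
grip_force: 108.8
```

Request:
move_arm --pt "0 0 -1 0 0 0 1" --pt "0 0 -1 0 0 0 1" --pt "0 0 0 0 0 0 1" --pt "0 0 0 0 0 0 1"

```text
time_s: 13.37
eef_pos: [440.1, -181.5, 26.9]
ee_rot: [3.141, 0.0, 1.673]
ft_force: [0.1, -0.4, -2.1]
grip_width: 0.248
grip_force: 108.8
```

Request:
move_arm --pt "0 0 -0.7 0 0 0 1" --pt "0 0 -0.7 0 0 0 1" --pt "0 0 0 0 0 0 1" --pt "0 0 0 0 0 0 1"

```text
time_s: 13.7
eef_pos: [440.2, -181.5, 25.8]
ee_rot: [3.141, -0.0, 1.673]
ft_force: [-1.7, 1.5, 6.3]
grip_width: 0.256
grip_force: 110.2
```

Request:
move_arm --pt "0 0 0 0 0 0 0.6" --pt "0 0 0 0 0 0 0.5" --pt "0 0 0 0 0 0 0.3" --pt "0 0 0 0 0 0 0.3" --pt "0 0 25 0 0 0 0.2" --pt "0 0 35 0 0 0 0" --pt "0 20 35 0 0 0 0" --pt "10 35 30 0 0 0 0" --pt "20 35 30 0 0 0 0" --pt "20 20 10 0 0 0 0" --pt "0 0 0 0 0 0 0" --pt "0 0 0 0 0 0 0"

```text
time_s: 14.7
eef_pos: [486.7, -80.1, 182.3]
ee_rot: [3.14, 0.0, 1.677]
ft_force: [-0.2, -0.2, -0.9]
grip_width: 1.0
grip_force: 0.0
```

```bash
python3 - <<'E'
from h import *
ds=[(n,grab(n)) for n in('scene','side','wrist')]
armtilt(ds,(20,42),(400,500,-345,-140))
for n,d in ds: comps(n,d,(390,500,-320,-170),(44,54),15); comps(n,d,(540,790,-420,-140),(14,26),100)
s=manip.state();print(s['time_s'],s['eef_pos'],s['ee_rot'])
E
```

```text
scene 508 [ 446.4 -245.4] [ 24.7 168.2] 5.9 slope dz/dy [-2.0000e-03  3.1683e+01] y -329.4 -161.9 z lo,hi 33.8 33.4
side 148 [ 448.  -240.6] [ 23.8 171.1] 5.6 slope dz/dy [-7.0000e-03  3.0797e+01] y -325.0 -155.0 z lo,hi 33.1 31.7
wrist 1971 [ 445.7 -233.5] [ 24.4 152.3] 5.9 slope dz/dy [-7.0000e-03  3.1048e+01] y -310.5 -157.7 z lo,hi 32.2 31.9
scene (44, 54) 162 z 48.7 [ 467.7 -242.3] [11.9 79.1] 6.9
scene (44, 54) 164 z 48.9 [ 423.5 -246.8] [11.6 80. ] 6.3
scene (14, 26) 691 z 19.4 [ 648.3 -278.1] [248.8 139. ] 83.2
side (44, 54) 49 z 48.6 [ 470.2 -238.1] [ 9.7 85.3] 6.2
side (44, 54) 50 z 48.8 [ 426.4 -242.8] [ 9.6 81.4] 6.8
side (14, 26) 272 z 19.5 [ 648.8 -282.1] [111.9 227.8] 1.0
wrist (44, 54) 595 z 48.8 [ 425.2 -244.1] [10.3 81.2] 6.4
wrist (44, 54) 567 z 48.9 [ 468.8 -239. ] [10.1 79.1] 6.5
wrist (14, 26) 923 z 19.2 [ 691.5 -174.7] [75.  91.8] 49.6
wrist (14, 26) 449 z 19.5 [ 595.  -250.3] [  4.9 142. ] 0.8
14.85 [484.40606036 -82.44608783 181.1405162 ] [-3.13984702e+00  1.23791845e-04  1.67208909e+00]
```

The first arm lies in the slot, level (top 31.5) and centred to about 1 mm. Going to the second arm.

Request:
move_arm --pt "6 25 0 0 0 0.3 0" --pt "8 34 0 0 0 0.3 0" --pt "8 36 0 0 0 0.3 0" --pt "8 36 0 0 0 0.3 0" --pt "8 36 0 0 0 0.3 0" --pt "8 36 0 0 0 0.3 0" --pt "8 36 0 0 0 0.3 0" --pt "8 36 0 0 0 0.3 0" --pt "8 36 0 0 0 0 0" --pt "8 34 0 0 0 0 0" --pt "8 30 0 0 0 0 0" --pt "5 22 -10 0 0 0 0"

```text
time_s: 15.85
eef_pos: [577.6, 317.5, 172.1]
ee_rot: [3.14, -0.001, 1.715]
ft_force: [-0.3, -0.8, 0.2]
grip_width: 1.001
grip_force: 0.0
```

Request:
move_arm --pt "0 0 -30 0 0 0 0" --pt "0 0 -30 0 0 0 0" --pt "0 0 -30 0 0 0 0" --pt "0 0 0 0 0 0 0" --pt "0 0 0 0 0 0 0" --pt "0 0 0 0 0 0 0"

```text
time_s: 16.35
eef_pos: [577.5, 314.5, 82.9]
ee_rot: [3.141, 0.0, 1.714]
ft_force: [0.1, -0.3, 0.1]
grip_width: 0.999
grip_force: 0.0
```

```bash
python3 - <<'E'
from h import *
ds=[(n,grab(n)) for n in('scene','side','wrist')]
armtilt(ds,(14,40),(530,620,210,420))
s=manip.state();print(s['time_s'],s['eef_pos'],s['ee_rot'])
E
```

```text
scene 244 [575.2 311.4] [ 26.8 166.7] 7.3 slope dz/dy [-2.0000e-03  2.1392e+01] y 228.3 393.6 z lo,hi 24.3 24.2
side 633 [576.4 316.3] [ 23.9 168.3] 8.0 slope dz/dy [-4.0000e-03  2.2119e+01] y 232.3 400.0 z lo,hi 24.0 23.6
wrist 6607 [575.6 315.1] [ 24.3 169.5] 8.1 slope dz/dy [-1.0000e-03  2.1342e+01] y 231.2 399.1 z lo,hi 22.4 22.1
16.5 [577.68365178 315.51645596  83.81506613] [ 3.13880189e+00 -1.14964450e-03  1.71471478e+00]
```

Request:
move_arm --pt "-2 -0.3 -25 0 0 0 0" --pt "0 0 -22 0 0 0 0" --pt "0 0 -14 0 0 0 0" --pt "0 0 -6 0 0 0 0.2" --pt "0 0 -2 0 0 0 0.5" --pt "0 0 0 0 0 0 0.8" --pt "0 0 0 0 0 0 1" --pt "0 0 0 0 0 0 1" --pt "0 0 0 0 0 0 1" --pt "0 0 0 0 0 0 1" --pt "0 0 0 0 0 0 1" --pt "0 0 0 0 0 0 1" --squeeze 80

```text
time_s: 17.5
eef_pos: [575.5, 315.5, 14.4]
ee_rot: [3.139, -0.001, 1.715]
ft_force: [0.3, 0.0, 6.0]
grip_width: 0.259
grip_force: 79.7
```

Request:
move_arm --pt "0 0 20 0 0 0 1" --pt "0 0 40 0 0 0 1" --pt "0 0 40 0 0 0 1" --pt "2.5 -32 5 0 0 -1.6 1" --pt "2.5 -35 0 0 0 -1.6 1" --pt "2.5 -36 0 0 0 -1.6 1" --pt "2.5 -36 0 0 0 -1.6 1" --pt "2.5 -36 0 0 0 -1.6 1" --pt "2.5 -36 0 0 0 -1.6 1" --pt "2.5 -36 0 0 0 -1.6 1" --pt "2.5 -34 0 0 0 -1.6 1" --pt "2.6 -30 0 0 0 0 1"

```text
time_s: 18.5
eef_pos: [596.9, 1.5, 118.4]
ee_rot: [3.141, 0.0, 1.489]
ft_force: [0.0, -0.1, -2.1]
grip_width: 0.262
grip_force: 80.3
```

Request:
move_arm --pt "0 -10 0 0 0 0 1" --pt "0 0 0 0 0 0 1" --pt "0 0 0 0 0 0 1" --pt "0 0 0 0 0 0 1"

```text
time_s: 18.83
eef_pos: [597.1, -4.1, 117.9]
ee_rot: [-3.141, -0.001, 1.494]
ft_force: [0.0, 0.7, -2.6]
grip_width: 0.261
grip_force: 80.4
```

```bash
python3 - <<'E'
from h import *
ds=[(n,grab(n)) for n in('scene','side')]
armtilt(ds,(100,140),(540,660,-130,110))
s=manip.state();print(s['time_s'],s['eef_pos'],s['ee_rot'],s['ft_torque'])
E
```

```text
scene 194 [592.9 -50. ] [80.4 25.4] 84.2 slope dz/dy [  0.    124.966] y -90.5 -9.8 z lo,hi 127.4 126.4
side 159 [601.8  41.9] [78.9 23.3] 85.6 slope dz/dy [-8.10000e-02  1.23873e+02] y 1.9 81.2 z lo,hi 126.9 124.6
18.9333 [597.10110486  -3.83212522 117.74737972] [-3.14139914e+00 -9.23974710e-04  1.49449330e+00] [ 0.03946595 -0.02773545 -0.00281629]
```

Request:
move_arm --pt "1 -2 -20 0 0 0 1" --pt "0 0 -16 0 0 0 1" --pt "0 0 -8 0 0 0 1" --pt "0 0 -4 0 0 0 1" --pt "0 0 -2 0 0 0 1" --pt "0 0 -1 0 0 0 1" --pt "0 0 -1 0 0 0 1" --pt "0 0 0 0 0 0 1" --pt "0 0 0 0 0 0 1"

```text
time_s: 19.68
eef_pos: [598.4, -7.9, 66.3]
ee_rot: [3.141, -0.0, 1.492]
ft_force: [-0.1, -1.7, -1.6]
grip_width: 0.262
grip_force: 80.3
```

Request:
move_arm --pt "0 0 -0.7 0 0 0 1" --pt "0 0 0 0 0 0 1" --pt "0 0 0 0 0 0 1"

```text
time_s: 19.93
eef_pos: [598.2, -7.9, 65.2]
ee_rot: [3.141, -0.0, 1.492]
ft_force: [0.6, 0.3, -2.4]
grip_width: 0.258
grip_force: 80.3
```

Request:
move_arm --pt "0 2 0 0 0 0 1" --pt "0 0 -0.6 0 0 0 1" --pt "0 0 -0.6 0 0 0 1" --pt "0 0 0 0 0 0 1" --pt "0 0 0 0 0 0 1"

```text
time_s: 20.35
eef_pos: [598.2, -5.4, 64.3]
ee_rot: [3.141, -0.001, 1.492]
ft_force: [-1.8, 1.5, 5.6]
grip_width: 0.261
grip_force: 81.6
```

Request:
move_arm --pt "0 0 0 0 0 0 0.6" --pt "0 0 0 0 0 0 0.5" --pt "0 0 0 0 0 0 0.4" --pt "0 0 0 0 0 0 0.4" --pt "0 0 0 0 0 0 0.4" --pt "0 0 15 0 0 0 0.3" --pt "0 0 25 0 0 0 0" --pt "0 0 30 0 0 0 0" --pt "0 0 0 0 0 0 0" --pt "0 0 0 0 0 0 0"

```text
time_s: 21.18
eef_pos: [599.2, -5.9, 135.5]
ee_rot: [3.138, -0.0, 1.492]
ft_force: [-0.3, 0.1, -0.6]
grip_width: 1.002
grip_force: 0.0
```

```bash
python3 - <<'E'
from h import *
ds=[(n,grab(n)) for n in('scene','side','wrist')]
armtilt(ds)
s=manip.state();print(s['time_s'],s['eef_pos'])
E
```

```text
scene 346 [596.1 -28.9] [131.2  25.8] 85.1 slope dz/dy [ 0.201 67.413] y -94.3 35.5 z lo,hi 59.0 81.1
side 210 [599.4  -7. ] [169.4  23.4] 85.3 slope dz/dy [ 0.162 74.509] y -90.9 77.4 z lo,hi 61.2 84.9
wrist 6690 [597.8  -8.5] [169.2  29.9] 85.5 slope dz/dy [ 0.193 74.825] y -93.2 75.9 z lo,hi 60.6 88.7
21.3333 [597.51369471  -5.73447372 133.00742943]
```

It dips to the -y end (slope about 0.19 in all views), so this is the unbalanced arm. I'll grip it with the tool tilted to match, then level it and take it to the tray.

Request:
move_arm --pt "0.4 -1.6 -20 5.5 -0.45 0 0" --pt "0 0 -20 5.5 -0.45 0 0" --pt "0 0 -15 0 0 0 0" --pt "0 0 -8 0 0 0 0.2" --pt "0 0 -3 0 0 0 0.5" --pt "0 0 0 0 0 0 0.7" --pt "0 0 0 0 0 0 0.8" --pt "0 0 0 0 0 0 1" --pt "0 0 0 0 0 0 1" --pt "0 0 0 0 0 0 1" --pt "0 0 0 0 0 0 1" --pt "0 0 0 0 0 0 1" --squeeze 90

```text
time_s: 22.33
eef_pos: [599.1, -6.4, 68.9]
ee_rot: [3.139, -0.193, 1.493]
ft_force: [-0.6, 2.2, 6.8]
grip_width: 0.253
grip_force: 88.9
```

Request:
move_arm --pt "0 0 15 0 0 0 1" --pt "0 0 35 0 0 0 1" --pt "0 0 15 -5.5 0.45 0 1" --pt "0 0 0 -5.5 0.45 0 1" --pt "5 -25 0 0 0 1 1" --pt "6 -32 0 0 0 1 1" --pt "6 -34 0 0 0 1 1" --pt "6 -34 0 0 0 1 1" --pt "6 -34 0 0 0 1 1" --pt "6 -34 0 0 0 0.5 1" --pt "6 -34 0 0 0 0 1" --pt "5 -28 0 0 0 0 1"

```text
time_s: 23.33
eef_pos: [644.1, -265.3, 132.7]
ee_rot: [-3.141, 0.001, 1.587]
ft_force: [0.9, 0.2, -2.8]
grip_width: 0.257
grip_force: 89.3
```

Request:
move_arm --pt "3 -20 0 0 0 0 1" --pt "0 0 0 0 0 0 1" --pt "0 0 0 0 0 0 1" --pt "0 0 0 0 0 0 1"

```text
time_s: 23.67
eef_pos: [647.4, -281.2, 132.4]
ee_rot: [-3.141, -0.001, 1.589]
ft_force: [0.6, 0.3, -3.7]
grip_width: 0.251
grip_force: 89.4
```

```bash
python3 - <<'E'
from h import *
ds=[(n,grab(n)) for n in('scene','side')]
armtilt(ds,(95,145),(590,710,-400,-160))
for n,d in ds: comps(n,d,(560,740,-420,-160),(14,26),60)
cv2.imwrite('pics/t1.png',np.hstack([cv2.resize(ds[0][1]['img'][180:310,290:420],(400,400)),cv2.resize(ds[1][1]['img'][80:180,200:300],(400,400))]))
s=manip.state();print(s['time_s'],s['eef_pos'],s['ee_rot'],s['ft_force'])
E
```

```text
scene 642 [ 643.3 -287.7] [ 40.9 168.7] 4.9 slope dz/dy [1.0000e-02 1.3192e+02] y -372.1 -202.8 z lo,hi 136.3 139.0
side 81 [ 648.8 -234.5] [26. 75.] 6.7 slope dz/dy [-7.4000e-02  1.3509e+02] y -270.3 -197.3 z lo,hi 138.2 137.6
scene (14, 26) 677 z 19.5 [ 649.2 -279.5] [247. 131.] 85.3
side (14, 26) 268 z 19.4 [ 649.6 -280.8] [110.3 227.5] 0.6
23.7667 [ 647.75425533 -280.48548353  132.66983095] [-3.14127145e+00 -1.21532776e-03  1.58990701e+00] [-0.31496045  0.15269492 -2.43356615]
```

View pics/t1.png

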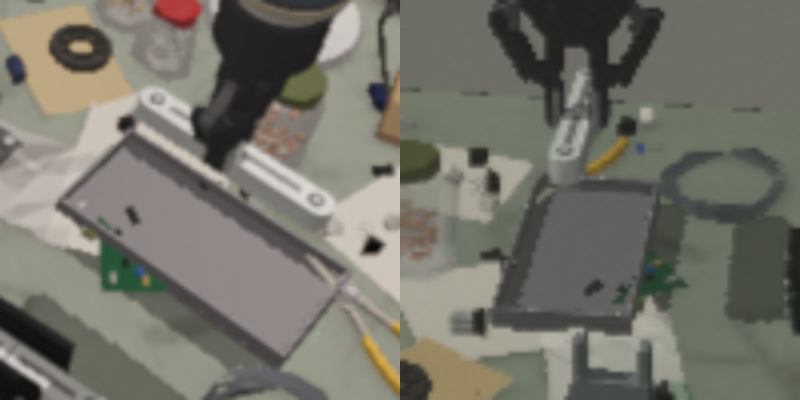

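The arm hovers centred over the tray. There's a dark fleck inside the tray (scene crop 130,215) and something near its -y/+x corner (320,265), so I'll check their heights.

```bash
python3 - <<'E'
from h import *
for n in('scene','side'):
    d=load(n);w=cloud(d);v=d['img'].max(-1)
    m=(abs(w[...,0]-648)<48)&(abs(w[...,1]+282)<100)&(w[...,2]<60)
    f=m&(w[...,2]>14);print(n,m.sum(),np.percentile(w[m][:,2],[2,50,90,98]).round(1))
    p=w[f];print(np.round(p[::max(1,len(p)//12)],0).tolist())
    b=m&(v<60);p=w[b];print('dark',len(p),p.mean(0).round(0) if len(p) else '',p[:,2].max() if len(p) else '')
E
```

```text
scene 2256 [ 6.5  9.7 11.5 12.8]
[[696.0, -214.0, 21.0], [696.0, -217.0, 23.0], [696.0, -254.0, 17.0], [633.0, -224.0, 14.0], [625.0, -230.0, 15.0], [636.0, -241.0, 14.0], [671.0, -351.0, 14.0], [614.0, -314.0, 15.0], [612.0, -353.0, 14.0]]
dark 10 [ 640. -235.   13.] 16.911688250078097
side 835 [ 7.   9.8 11.8 13. ]
[[642.0, -381.0, 24.0], [631.0, -232.0, 15.0], [629.0, -221.0, 14.0]]
dark 13 [ 625. -229.   11.] 14.36312569945171
```

Request:
move_arm --pt "6 -2 -20 0 0 0 1" --pt "6 -1 -25 0 0 0 1" --pt "0 0 -25 0 0 0 1" --pt "0 0 -16 0 0 0 1" --pt "0 0 -8 0 0 0 1" --pt "0 0 -4 0 0 0 1" --pt "0 0 -3 0 0 0 1" --pt "0 0 0 0 0 0 1" --pt "0 0 0 0 0 0 1"

```text
time_s: 24.52
eef_pos: [660.2, -285.6, 33.1]
ee_rot: [3.14, 0.001, 1.588]
ft_force: [-0.1, 0.1, -2.9]
grip_width: 0.255
grip_force: 89.4
```

Request:
move_arm --pt "0 0 -1 0 0 0 1" --pt "0 0 -1 0 0 0 1" --pt "0 0 0 0 0 0 1" --pt "0 0 0 0 0 0 1"

```text
time_s: 24.85
eef_pos: [659.6, -285.5, 30.1]
ee_rot: [3.141, 0.0, 1.588]
ft_force: [-0.7, -0.7, -3.0]
grip_width: 0.255
grip_force: 89.4
```

Request:
move_arm --pt "0 0 -1 0 0 0 1" --pt "0 0 -1 0 0 0 1" --pt "0 0 0 0 0 0 1" --pt "0 0 0 0 0 0 1"

```text
time_s: 25.18
eef_pos: [659.7, -285.4, 28.1]
ee_rot: [3.141, 0.0, 1.588]
ft_force: [-0.8, 0.4, 0.7]
grip_width: 0.253
grip_force: 90.0
```

Request:
move_arm --pt "0 0 -0.5 0 0 0 1" --pt "0 0 -0.4 0 0 0 1" --pt "0 0 0 0 0 0 1" --pt "0 0 0 0 0 0 1"

```text
time_s: 25.52
eef_pos: [659.7, -285.4, 27.9]
ee_rot: [3.141, 0.0, 1.588]
ft_force: [-2.6, 2.4, 7.1]
grip_width: 0.256
grip_force: 90.8
```

Firm contact, so I open just a little, rise and check.

Request:
move_arm --pt "0 0 0 0 0 0 0.68" --pt "0 0 0 0 0 0 0.62" --pt "0 0 0 0 0 0 0.62" --pt "0 0 0 0 0 0 0.62" --pt "0 0 15 0 0 0 0.62" --pt "0 0 30 0 0 0 0.5" --pt "0 0 40 0 0 0 0.2" --pt "-20 30 30 0 0 0 0" --pt "-30 30 20 0 0 0 0" --pt "-30 20 0 0 0 0 0" --pt "0 0 0 0 0 0 0" --pt "0 0 0 0 0 0 0"

```text
time_s: 26.52
eef_pos: [583.8, -210.9, 156.9]
ee_rot: [-3.141, -0.001, 1.589]
ft_force: [0.8, -0.4, 0.4]
grip_width: 1.002
grip_force: 0.0
```

```bash
python3 - <<'E'
from h import *
ds=[(n,grab(n)) for n in('scene','side','wrist')]
armtilt(ds,(20,45),(610,700,-400,-170))
armtilt(ds,(20,42),(400,500,-345,-140))
s=manip.state();print(s['time_s'],s['eef_pos'],s['grip_width'])
E
```

```text
scene 538 [ 659.5 -291.9] [ 27.2 168.1] 0.7 slope dz/dy [-1.0000e-03  3.1432e+01] y -376.0 -207.9 z lo,hi 33.3 33.8
side 160 [ 660.8 -296.9] [ 24.3 190.7] 1.3 slope dz/dy [2.0000e-03 3.1487e+01] y -392.3 -201.5 z lo,hi 33.8 33.1
wrist 3264 [ 659.8 -289.2] [ 24.3 169.5] 0.6 slope dz/dy [-2.0000e-03  3.1359e+01] y -373.9 -204.5 z lo,hi 32.5 32.3
scene 527 [ 448.8 -244.7] [ 30.7 169.4] 5.8 slope dz/dy [-0.    31.528] y -329.4 -160.7 z lo,hi 33.8 33.7
side 71 [ 442.5 -186.8] [23.  65.1] 6.3 slope dz/dy [-1.8000e-02  3.0534e+01] y -220.4 -154.1 z lo,hi 32.0 32.6
wrist 3036 [ 443.9 -240.5] [ 30.2 164.4] 5.7 slope dz/dy [-1.0000e-02  3.0678e+01] y -322.8 -158.5 z lo,hi 32.3 32.2
26.6667 [ 586.06235804 -212.95252295  156.38692138] 1.0019021887356623
```

Both arms lie flat where they belong: the tray arm's top is at 31.4 and level, and the holder arm is unchanged. Handing in.

```bash
python3 -c "
from station import manip
print(manip.hand_in())"
```

```text
the job is handed in; nothing more can be done
None
```

The job is handed in: the arm that stayed level is in the black holder's slot, centred to about 1–2 mm, and the one that dipped lies flat in the grey tray. It took about 27 s of the 72 s allowed.

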